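# Set the photometer's filter turret and take a reading

## Task

On the photometer, gently push the filter turret's protruding tab around with a fingertip until it points squarely at the triangle mark; only then press the round button fully down and let it come up again. Nothing is to be gripped or lifted, the turret must stay down on its seat, and the vials and everything else on the bench must be left where they are.

Things in the scene. Friction and masses are not known exactly. Their poses are not given: they have to be found in the camera images.
- turret_axis (a point): photometer's filter turret: aluminium disc 110 mm across with five dark windows and a black cap (44 mm across) at its centre, turning about a vertical axis on a grey instrument (275 x 330 mm) whose flat top, the deck, is 75 mm above the bench. This point lies on the axis, at the upper face of the disc, 99 mm above the bench. Behind the turret, on the side away from the robot, from 70 mm off the axis, stands a white housing whose top is 120 mm above the bench
- tab_middle (a point): the turret's only protruding tab: an upright aluminium fin, 10 mm thick, reaching out radially from 50 to 100 mm from the axis (45 mm of it beyond the disc), its underside 85 mm and its top 119 mm above the bench (10 to 44 mm above the deck). This point is on its top edge, 80 mm from the axis and 119 mm above the bench
- tab_point (a point): point in the air 20 mm beyond the tab's outer end, on the tab's line, 120 mm from the axis: when the tab points squarely at a mark, this point is above the mark's centre
- turret (a joint): angle of the turret, rad, 0 when the tab points to the photometer's front edge, growing anticlockwise seen from above; turns between stops at -2.0 and 2.0. It has no clicks or spring: friction (0.2 N m, so about 2.5 N at the tab) keeps it where it is left, without coasting
- turret_seat (a joint): how far the turret has been pulled up off its seat, m: 0 when seated, where its weight and a spring (together about 7 N) keep it; at most 0.012
- read_button_top (a point): centre of the top of the round white push button, 30 mm across, in a round black housing on the deck at the right front corner, as seen from the robot; it is pressed straight down
- read_button (a joint): travel of that button, m: 0 when up, 0.006 when fully down, which takes 4 N; springs back
- mark_triangle: mark plate: white disc 40 mm across and 2 mm high on the deck, with a raised solid black triangle (about 28 mm) on it. Origin at the centre of the disc's underside. The four marks lie 120 mm from the turret's axis, two to each side of the front; which of the four places has which mark varies. Their own yaw means nothing
- mark_disc: the same plate with a solid black disc, 28 mm
- mark_bar: the same plate with a single black bar, 34 x 9 mm
- mark_cross: the same plate with a black diagonal cross of two bars, 34 mm
- sample_vial: bystander: capped glass vial 22 mm across, 62 mm tall, standing in the well of the photometer's rear housing and reaching about 25 mm above it. Origin at the centre of its underside
- spare_vial: bystander: capped glass vial 26 mm across, 42 mm tall, standing loose on the left front corner of the deck. Origin at the centre of its underside
- amber_bottle: bystander: brown bottle 68 mm across, 150 mm tall, on the bench right of the photometer. Origin at the centre of its underside
- flask: bystander: conical flask 76 mm across, 110 mm tall, on the bench left of it. Origin at the centre of its underside
- beaker: bystander: beaker 66 mm across, 80 mm tall, on the bench left of it. Origin at the centre of its underside
- dish: bystander: white dish 80 mm across, 25 mm tall, on the bench right of it. Origin at the centre of its underside
- lab_spoon: bystander: steel lab spoon 170 mm long lying on the bench at the right front

How it is judged:
By the outcome, as a careful person would: the job done as asked, in the order asked, and still so for the second after the job is handed in, with the robot touching nothing.
It also fails if it takes over 48 s, if anything falls off the work surface, if the arm or the gripper's body presses on something with over 40 N, if the wrist force passes 120 N, or if a joint passes its speed limit or range.

## Robot

A 6-joint arm with a two-finger parallel gripper is mounted at the origin on the work surface. World frame = base frame: x ahead of the robot, y to its left, z up, the work surface at z = 0. Lengths are in mm, angles in rad, forces in N, time in s.
With the tool pointing down it reaches from about 400 to 925 mm from the base axis. Payload 12.5 kg.
Tool frame: the origin (TCP) lies where the fingers leave the gripper's body, on its centre line; the fingertips stand 78 mm ahead of it and the grasp point (between the pads) lies 59 mm ahead of it (env.tip_extent is the distance from the TCP to the fingertips, in mm); z points along the fingers, y is the direction in which the jaws open and shut (so a half turn about z gives the same grasp; the last joint's range is limited). The gripper opens to 95 mm and grips with 3 to 60 N. Pads are 20 mm wide; open, the fingers measure 119 mm over their backs; the gripper's body (75 mm by 180 mm) begins 59 mm behind the grasp point.
Start: joints at [1.083, 0.491, 1.559, -0, 1.092, -0.106], TCP at [232.851, 580.016, 292.261] pointing down, gripper open.
Joint ranges: [-3.1, 3.1], [-0.84, 2.19], [0.05, 2.79], [-1.13, 4.28], [0.06, 2.93], [-2.69, 2.69]. Speed limits (rad/s): [2.22, 2.22, 2.79, 3.14, 3.14, 3.14].

## Interface

Orientations are given as [roll, pitch, yaw] about the fixed x, y, z axes, in that order (R = Rz(yaw) Ry(pitch) Rx(roll)).
In Python, from cell import env gives the robot as it stands. The module is installed in compiled form; this text tells all that it offers.
- The arm moves only by the tool play_rows, never from a script. Its argument "targets" is a list of rows, each an object with "linear": the shift along the tool's x, y, z in mm, a list of three; "turn": the turn about the tool's z in rad. A call has 1 to 20 rows; each row is the pose to reach, as a shift and turn from the pose commanded when the call began, along the tool's axes at that moment; what a row does not reach only later rows make up. A row lasts 1/8 s, in which the tool goes at most 62.5 mm and 10.7 degrees, less where a joint would pass 70% of its speed; a pose out of reach is approached as far as the arm can. A call with a gripper value outside its range is refused whole. "hand" is the finger opening in mm, from 0 to 95.1, set as the call begins (left out, the last holds). The fingers move at their own pace and stop on an object; the grip force is fixed at half the most. Time passes only in rows, so rows that repeat a pose let the fingers close. It gives the time, the measured TCP pose, the force and the opening at its end, in the units of the state.
- env.state(): the state, without advancing time (a new reading comes with each control period).
- env.read_camera(name): name is "scene" or "top"; returns (picture, depth): 400x640x3 uint8, red, green, blue; 400x640 float32, mm along the optical axis (not along the pixel's ray), 0 where there is no reading.
- env.camera_params(name): a dict with "fx", "fy", "cx", "cy" (pixels), "R" (3x3) and "t" (3): a world point X has camera coordinates R X + t. Camera axes: x right, y down, z forward; pixel columns grow to the right and rows downward; lengths in mm; the calibration is good to about 2 mm. A picture is of the moment at which its call begins. camera_params takes no time and is no camera call.
- env.job_done(): hands the job in, once; it reports no verdict.
The state is a dict: "t": time; "joints": joint angles; "qvel": joint speeds; "tau": joint torques, N m; "eef_pos": TCP position; "tcp_rot": TCP orientation; "ft_force": force on the tool from outside, world axes, zero at the start; "moment": the same for the moment, N m; "opening": opening from 0.0 (shut) to 1.0 (fully open).
Only numpy, scipy, OpenCV 4.12 (cv2) and the standard library are available. Lean on these libraries where they do the work, as an engineer would, in place of code of your own. Each camera call takes 0.05 s, during which the arm holds its last target.

## Working session

There is one attempt and no reset: what is moved stays moved. The work goes in short steps, Python scripts to look and compute and a tool call to move; the robot and the scene stay as the last step left them, time stands still between calls to the robot, and variables do not carry over. Pictures are saved under pics/ and viewed, and the job is handed in when it is done.

Besides the shell and the picture viewer there is one more tool, called after "Emit:" as a command line: name --argument value ..., lists and objects as JSON in quotes. play_rows: Moves the arm, as the interface text tells. Its arguments: {"type":"object","properties":{"targets":{"type":"array","items":{"type":"object","properties":{"linear":{"type":"array","items":{"type":"number"}},"turn":{"type":"number"}}}},"hand":{"type":"number"}},"required":["targets"]}

```bash
mkdir -p pics
cat > look.py <<'E'
import sys,cv2,numpy as np
from cell import env
tag=sys.argv[1]
for n in ("scene","top"):
    p,d=env.read_camera(n); np.savez(f"{n}_{tag}.npz",p=p,d=d)
    cv2.imwrite(f"pics/{n}_{tag}.png",cv2.cvtColor(p,cv2.COLOR_RGB2BGR))
    c=env.camera_params(n); print(n,{k:np.round(v,3).tolist() for k,v in c.items()})
s=env.state(); print({k:np.round(v,3).tolist() for k,v in s.items()})
E
python3 look.py 0
```

```text
scene {'fx': 402.15, 'fy': 402.15, 'cx': 325.831, 'cy': 195.777, 'R': [[-0.685, 0.729, -0.007], [0.587, 0.545, -0.599], [-0.433, -0.414, -0.801]], 't': [342.745, -255.368, 1342.743]}
top {'fx': 413.401, 'fy': 413.401, 'cx': 316.722, 'cy': 203.124, 'R': [[-0.007, -1.0, -0.01], [-0.996, 0.008, -0.086], [0.086, 0.009, -0.996]], 't': [7.885, 531.434, 1301.303]}
{'t': 0.1, 'joints': [1.083, 0.491, 1.559, -0.0, 1.092, -0.106], 'qvel': [-0.0, -0.002, -0.001, -0.0, -0.0, -0.001], 'tau': [0.002, -61.363, -25.86, 0.069, 0.047, 0.0], 'eef_pos': [232.776, 579.904, 291.736], 'tcp_rot': [-3.141, -0.0, 2.76], 'ft_force': [-0.464, -0.481, 0.327], 'moment': [0.005, -0.051, -0.067], 'opening': 0.998}
```

View pics/scene_0.png

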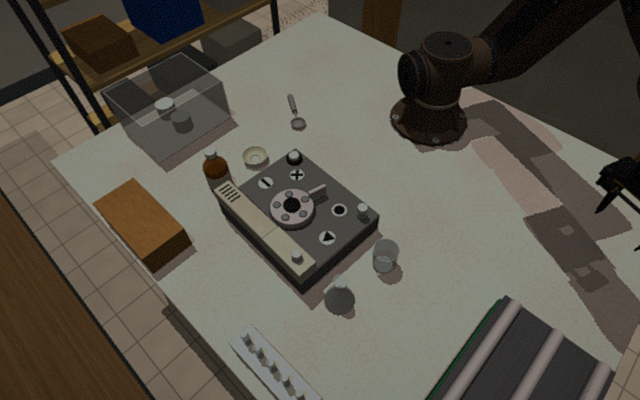

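View pics/top_0.png

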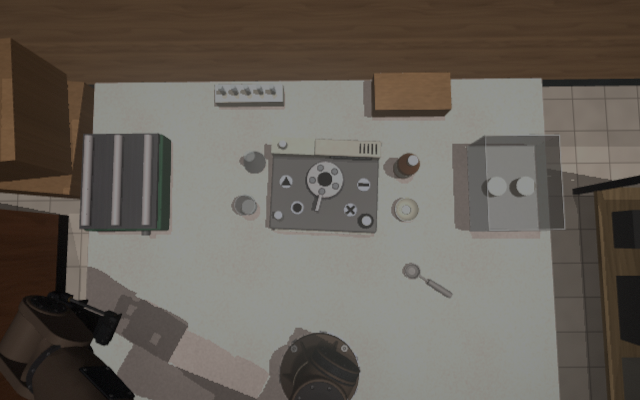

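The top view shows the turret at (325,180), its tab pointing front and slightly left with the end near (317,210), the triangle mark at (286,181), and the button at (367,221). I'll measure these more precisely.

```bash
cat > geo.py <<'E'
import numpy as np,cv2
from cell import env
def ray(n,u,v):
    c=env.camera_params(n);R=np.array(c["R"]);t=np.array(c["t"])
    return -R.T@t, R.T@np.array([(u-c["cx"])/c["fx"],(v-c["cy"])/c["fy"],1])
def plane(n,u,v,z):
    o,d=ray(n,u,v); return o+d*(z-o[2])/d[2]
def tri(a,b):
    (o1,d1),(o2,d2)=ray("top",*a),ray("scene",*b)
    s=np.linalg.lstsq(np.stack([d1,-d2],1),o2-o1,rcond=None)[0]
    p,q=o1+d1*s[0],o2+d2*s[1]; return (p+q)/2,np.linalg.norm(p-q)
def proj(n,X):
    c=env.camera_params(n);x=np.array(c["R"])@X+np.array(c["t"])
    return x[0]/x[2]*c["fx"]+c["cx"],x[1]/x[2]*c["fy"]+c["cy"]
E
python3 - <<'E'
import numpy as np,cv2
for n,(x,y,w,h),k in (("top",(262,132,128,106),6),("scene",(205,135,190,160),4)):
    p=np.load(f"{n}_0.npz")["p"][y:y+h,x:x+w,::-1]
    cv2.imwrite(f"pics/{n}_crop0.png",cv2.resize(p,None,fx=k,fy=k,interpolation=cv2.INTER_CUBIC))
E
```

```text
(no output)
```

View pics/top_crop0.png

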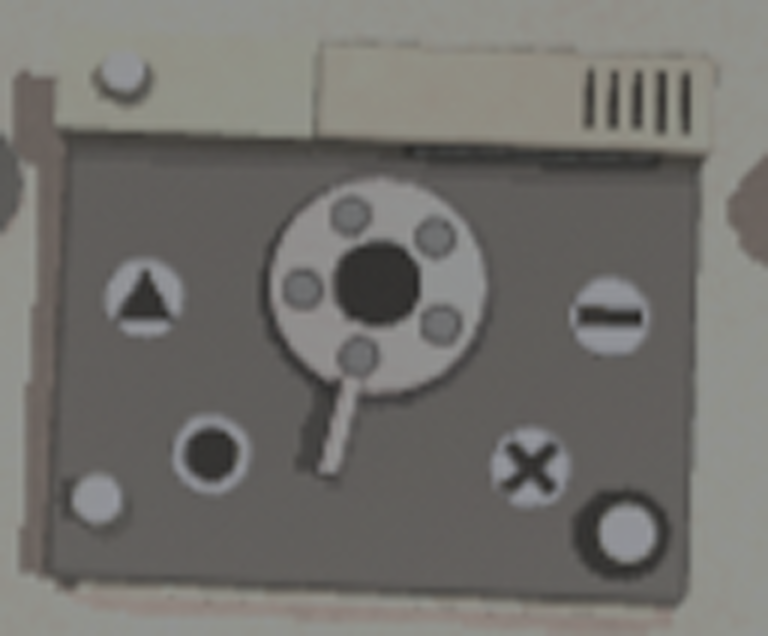

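View pics/scene_crop0.png

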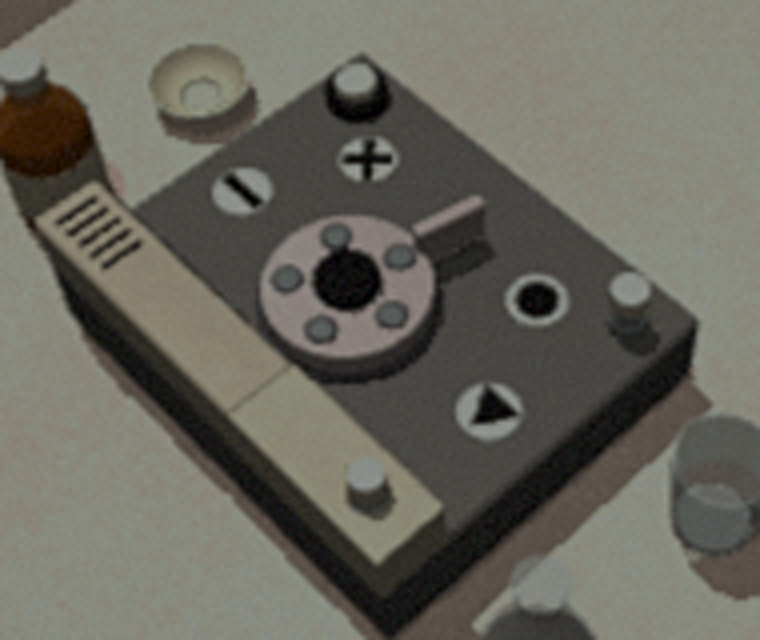

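Both crops are clear: the triangle is at the left rear and the button is at the right front. Next I'll get sub-pixel centroids in both views.

```bash
cat > meas.py <<'E'
import numpy as np,cv2,sys
from geo import *
tag=sys.argv[1]
seeds={"top":dict(tri=(286,181.5),disc=(297,207.5),bar=(363.5,184.5),cross=(350,209.5),button=(366,220.5),turret=(325,179.5)),
"scene":dict(tri=(327,237.5),disc=(339,209.5),bar=(265,182),cross=(296.5,174.5),button=(294,155),turret=(292,205))}
P={}
for n in seeds:
    p=np.load(f"{n}_{tag}.npz")["p"]; hsv=p.max(2)
    g=cv2.GaussianBlur(hsv,(3,3),0)
    G=cv2.resize(hsv,None,fx=4,fy=4,interpolation=cv2.INTER_CUBIC)
    m=(G>130).astype(np.uint8)
    cs,_=cv2.findContours(m,cv2.RETR_EXTERNAL,cv2.CHAIN_APPROX_NONE)
    for k,s in seeds[n].items():
        S=((s[0]+.5)*4-.5,(s[1]+.5)*4-.5)
        b=[c for c in cs if len(c)>20 and cv2.pointPolygonTest(c,S,True)>-8]
        if not b: print(n,k,"none",hsv[int(s[1])-3:int(s[1])+4,int(s[0])]);continue
        c=min(b,key=cv2.contourArea); 
        h=cv2.convexHull(c); (e,ax,an)=cv2.fitEllipse(h) if len(h)>5 else (S,0,0)
        e=((e[0]+.5)/4-.5,(e[1]+.5)/4-.5); P[n,k]=e
        print(n,k,np.round(e,2),np.round(np.array(ax)/4,1),round(cv2.contourArea(c)/16,1))
Z=dict(tri=77,disc=77,bar=77,cross=77,button=95,turret=99)
for k in Z:
    if ("top",k) in P and ("scene",k) in P:
        X,e=tri(P["top",k],P["scene",k]); print(k,"tri",X.round(1),"gap",round(e,1),"top",plane("top",*P["top",k],Z[k]).round(1),"scene",plane("scene",*P["scene",k],Z[k]).round(1))
E
python3 meas.py 0
```

```text
top tri [363.04 228.31] [374.1 626.9] 109866.9
top disc [363.04 228.31] [374.1 626.9] 109866.9
top bar [363.04 228.31] [374.1 626.9] 109866.9
top cross [363.04 228.31] [374.1 626.9] 109866.9
top button [363.04 228.31] [374.1 626.9] 109866.9
top turret [363.04 228.31] [374.1 626.9] 109866.9
scene tri [326.15 213.62] [369.6 576.2] 103617.4
scene disc [326.15 213.62] [369.6 576.2] 103617.4
scene bar [326.15 213.62] [369.6 576.2] 103617.4
scene cross [326.15 213.62] [369.6 576.2] 103617.4
scene button [326.15 213.62] [369.6 576.2] 103617.4
scene turret [326.15 213.62] [369.6 576.2] 103617.4
tri tri [ 429.1 -129.7 -214.3] gap 91.6 top [ 448.5 -137.6   77. ] scene [548.2  46.5  77. ]
disc tri [ 429.1 -129.7 -214.3] gap 91.6 top [ 448.5 -137.6   77. ] scene [548.2  46.5  77. ]
bar tri [ 429.1 -129.7 -214.3] gap 91.6 top [ 448.5 -137.6   77. ] scene [548.2  46.5  77. ]
cross tri [ 429.1 -129.7 -214.3] gap 91.6 top [ 448.5 -137.6   77. ] scene [548.2  46.5  77. ]
button tri [ 429.1 -129.7 -214.3] gap 91.6 top [ 448.  -135.7   95. ] scene [557.  55.  95.]
turret tri [ 429.1 -129.7 -214.3] gap 91.6 top [ 447.9 -135.3   99. ] scene [559.   56.9  99. ]
```

```bash
sed -i 's/cs,_=cv2.findContours(m,cv2.RETR_EXTERNAL,cv2.CHAIN_APPROX_NONE)/cs,hh=cv2.findContours(m,cv2.RETR_CCOMP,cv2.CHAIN_APPROX_NONE); cs=[c for c,q in zip(cs,hh[0]) if q[3]<0]/; s/len(c)>20 and/len(c)>60 and/' meas.py; python3 meas.py 0
```

```text
top tri [363.04 228.31] [374.1 626.9] 109866.9
top disc [296.72 207.24] [12.4 12.5] 117.4
top bar [363.42 186.96] [ 6.7 10.9] 32.6
top cross [363.04 228.31] [374.1 626.9] 109866.9
top button [366.08 220.4 ] [8.5 8.7] 55.2
top turret [324.59 179.09] [34.7 35. ] 876.9
scene tri [326.15 213.62] [369.6 576.2] 103617.4
scene disc [326.15 213.62] [369.6 576.2] 103617.4
scene bar [326.15 213.62] [369.6 576.2] 103617.4
scene cross [326.15 213.62] [369.6 576.2] 103617.4
scene button [293.39 154.34] [6.4 8.7] 41.2
scene turret [326.15 213.62] [369.6 576.2] 103617.4
tri tri [ 429.1 -129.7 -214.3] gap 91.6 top [ 448.5 -137.6   77. ] scene [548.2  46.5  77. ]
disc tri [528.2  52.5  61.2] gap 36.2 top [514.6  64.8  77. ] scene [548.2  46.5  77. ]
bar tri [541.5 -75.2 -12.2] gap 173.2 top [ 575.6 -140.9   77. ] scene [548.2  46.5  77. ]
cross tri [ 429.1 -129.7 -214.3] gap 91.6 top [ 448.5 -137.6   77. ] scene [548.2  46.5  77. ]
button tri [ 473.  -146.5   96.3] gap 3.8 top [ 471.8 -145.3   95. ] scene [ 473.4 -149.    95. ]
turret tri [574.5  13.2  83.7] gap 85.8 top [597.9 -21.3  99. ] scene [559.   56.9  99. ]
```

```bash
python3 - <<'E'
s=open('meas.py').read()
a=s.index("    m=(G>130)");b=s.index("Z=dict")
s=s[:a]+'''    C=[]
    for th in range(95,150,5):
        cs,hh=cv2.findContours((G>th).astype(np.uint8),cv2.RETR_CCOMP,cv2.CHAIN_APPROX_NONE)
        C+=[(th,c) for c,q in zip(cs,hh[0]) if q[3]<0 and len(c)>60]
    W=dict(turret=38 if n=="top" else 43,button=10)
    for k,s in seeds[n].items():
        S=((s[0]+.5)*4-.5,(s[1]+.5)*4-.5); w=W.get(k,13.8 if n=="top" else 16); b=[]
        for th,c in C:
            if cv2.pointPolygonTest(c,S,True)<-8: continue
            h=cv2.convexHull(c)
            if k=="turret": # drop tab points
                h=np.array([q for q in c if np.hypot(*(q[0]-S))<w*2.1])
            if len(h)<6: continue
            e,ax,an=cv2.fitEllipse(h); b.append((abs(max(ax)/4-w),th,((e[0]+.5)/4-.5,(e[1]+.5)/4-.5),np.array(ax)/4))
        q=min(b,key=lambda r:r[0]); P[n,k]=q[2]; print(n,k,np.round(q[2],2),q[3].round(1),q[1])
'''+s[b:]
open('meas.py','w').write(s)
E
python3 meas.py 0
```

```text
top tri [346.65 212.21] [352.8 556.4] 140
top disc [296.78 207.18] [13.4 13.7] 110
top bar [363.25 184.32] [13.4 13.8] 110
top cross [324.68 196.48] [ 95.1 128.6] 95
top button [366.12 220.39] [9.6 9.9] 95
top turret [324.71 178.97] [35.9 36.6] 95
scene tri [308.92 213.85] [349.9 481.7] 135
scene disc [338.76 209.57] [13.1 16. ] 100
scene bar [263.63 183.35] [ 9.8 12.8] 95
scene cross [308.92 213.85] [349.9 481.7] 135
scene button [293.36 154.27] [7.3 9.2] 115
scene turret [290.5  206.38] [35.4 41.9] 95
tri tri [ 501.6  -90.1 -109.1] gap 25.9 top [498.1 -88.2  77. ] scene [578.6  14.9  77. ]
disc tri [516.   63.2  77.3] gap 3.7 top [514.8  64.6  77. ] scene [517.   61.6  77. ]
bar tri [ 587.1 -143.6   73.7] gap 8.0 top [ 583.8 -140.5   77. ] scene [ 591.1 -144.5   77. ]
cross tri [551.6 -19.7  13.5] gap 6.1 top [547.1 -21.4  77. ] scene [578.6  14.9  77. ]
button tri [ 473.  -146.6   96.5] gap 3.8 top [ 471.8 -145.4   95. ] scene [ 473.3 -149.2   95. ]
turret tri [600.7 -23.7  95.4] gap 5.6 top [598.2 -21.7  99. ] scene [604.1 -23.9  99. ]
```

```bash
python3 - <<'E'
s=open('meas.py').read()
s=s.replace('''            if cv2.pointPolygonTest(c,S,True)<-8: continue
            h=cv2.convexHull(c)
''','''            h=cv2.convexHull(c)
            if cv2.pointPolygonTest(h,S,True)<0 or cv2.contourArea(h)>w*w*16*1.5: continue
''').replace('cv2.contourArea(h)>w*w*16*1.5','cv2.contourArea(h)>w*w*16*1.6')
s=s.replace("scene\":dict","scene\":dict").replace("W=dict(turret=38","W=dict(turret=38.2")
s+='''
for n in ("top","scene"):
    A={k:plane(n,*P[n,k],Z[k])[:2] for k in Z}
    o=A["turret"]
    M=np.array([A[k] for k in ("tri","disc","bar","cross")])
    from scipy.optimize import least_squares
    r=least_squares(lambda c:np.hypot(*(M-c).T)-120,o); print(n,"axis disc",o.round(1),"axis from marks",r.x.round(1),r.fun.round(1))
    for c in (o,r.x): print({k:round(float(np.degrees(np.arctan2(*(A[k]-c)[::-1]))),1) for k in ("tri","disc","bar","cross")}, "tri",A["tri"].round(1))
'''
open('meas.py','w').write(s)
E
python3 meas.py 0
```

```text
top tri [285.63 180.99] [13.5 13.7] 105
top disc [296.78 207.18] [13.4 13.7] 110
top bar [363.25 184.32] [13.4 13.8] 110
top cross [349.96 209.49] [14.  14.2] 105
top button [366.12 220.39] [9.6 9.9] 95
top turret [324.71 178.99] [35.9 36.7] 95
scene tri [326.49 237.52] [13.9 15.9] 105
scene disc [338.76 209.57] [13.1 16. ] 100Traceback (most recent call last):
  File "meas.py", line 25, in <module>
    q=min(b,key=lambda r:r[0]); P[n,k]=q[2]; print(n,k,np.round(q[2],2),q[3].round(1),q[1])
ValueError: min() iterable argument is empty
```

```bash
python3 - <<'E'
s=open('meas.py').read()
s=s.replace("cv2.findContours((G>th).astype(np.uint8)","cv2.findContours(cv2.morphologyEx((G>th).astype(np.uint8),cv2.MORPH_CLOSE,cv2.getStructuringElement(2,(17,17)))")
s=s.replace("        q=min(b","        if not b: print(n,k,'none'); continue\n        q=min(b")
s=s.replace("for k in Z}\n","for k in Z if (n,k) in P}\n").replace('"cross")])','"cross") if k in A])').replace('("tri","disc","bar","cross")}','("tri","disc","bar","cross") if k in A}')
open('meas.py','w').write(s)
E
python3 meas.py 0
```

```text
top tri [285.64 181.13] [13.6 13.9] 105
top disc [296.78 207.18] [13.4 13.7] 110
top bar [363.25 184.32] [13.4 13.8] 110
top cross [349.91 209.5 ] [13.6 13.8] 110
top button [366.09 220.43] [9.4 9.5] 105
top turret [324.65 179.11] [35.7 36.5] 100
scene tri [326.77 237.33] [13.5 15.9] 120
scene disc [338.76 209.57] [13.1 16. ] 100
scene bar [265.15 182.35] [11.8 15.4] 95
scene cross [296.56 174.33] [11.5 15.1] 95
scene button [292.19 153.13] [ 6.9 10.3] 145
scene turret [290.7  206.24] [35.3 42.1] 100
tri tri [597.1  97.2  77.3] gap 4.0 top [595.8  98.8  77. ] scene [598.2  95.6  77. ]
disc tri [516.   63.2  77.3] gap 3.7 top [514.8  64.6  77. ] scene [517.   61.6  77. ]
bar tri [ 585.1 -141.8   77.9] gap 4.1 top [ 583.8 -140.5   77. ] scene [ 586.  -144.1   77. ]
cross tri [507.7 -99.8  78. ] gap 4.1 top [506.3 -98.3  77. ] scene [ 508.5 -102.    77. ]
button tri [ 473.9 -147.3  101.2] gap 7.3 top [ 471.7 -145.3   95. ] scene [ 472.5 -154.7   95. ]
turret tri [600.2 -23.5  95.7] gap 5.5 top [597.8 -21.5  99. ] scene [603.4 -23.8  99. ]
top axis disc [597.8 -21.5] axis from marks [598.4 -21.3] [ 0.1 -0.1  0.1  0.1]
{'tri': 91.0, 'disc': 133.9, 'bar': -96.7, 'cross': -140.0} tri [595.8  98.8]
{'tri': 91.3, 'disc': 134.2, 'bar': -97.0, 'cross': -140.1} tri [595.8  98.8]
scene axis disc [603.4 -23.8] axis from marks [600.2 -24.7] [ 0.3 -0.1  0.3  0. ]
{'tri': 92.5, 'disc': 135.3, 'bar': -98.2, 'cross': -140.5} tri [598.2  95.6]
{'tri': 91.0, 'disc': 133.9, 'bar': -96.8, 'cross': -139.9} tri [598.2  95.6]
```

The two views agree to about ±2 mm. The axis is near (599,-23), the triangle lies at azimuth 91.1°, and the button is near (473,-147,96). Now I'll measure the tab's direction.

```bash
cat > tab.py <<'E'
import sys,numpy as np,cv2
from geo import *
tag=sys.argv[1]; lo,hi=float(sys.argv[2]),float(sys.argv[3])
AX=dict(top=(598.4,-21.3),scene=(600.2,-24.7))
for n in AX:
    g=np.load(f"{n}_{tag}.npz")["p"].max(2); G=cv2.resize(g,None,fx=4,fy=4,interpolation=cv2.INTER_CUBIC)
    H,W=G.shape; vv,uu=np.mgrid[0:H,0:W]; c=env.camera_params(n); R=np.array(c["R"]);o=-R.T@np.array(c["t"])
    d=np.stack([((uu+.5)/4-.5-c["cx"])/c["fx"],((vv+.5)/4-.5-c["cy"])/c["fy"],np.ones_like(uu,float)],-1)@R
    X=o+d*((119-o[2])/d[...,2:])
    x=X[...,0]-AX[n][0];y=X[...,1]-AX[n][1];r=np.hypot(x,y);a=np.degrees(np.arctan2(y,x))%360
    for th in (105,115,125):
        m=(r>66)&(r<98)&(a>lo)&(a<hi)&(G>th)
        p=np.stack([x[m],y[m]],1)
        if len(p)<10: print(n,th,len(p)); continue
        v=cv2.fitLine(p.astype(np.float32),cv2.DIST_HUBER,0,.01,.01).ravel()
        s=np.sign(v[0]*v[2]+v[1]*v[3]); mid=p.mean(0)
        print(n,th,m.sum(),"az mean",round(float(np.degrees(np.arctan2(mid[1],mid[0])))%360,2),"line",round(float(np.degrees(np.arctan2(s*v[1],s*v[0])))%360,1),"width",round(float(np.std(p@[-v[1],v[0]])*12**.5),1),"rmid",round(float(np.hypot(*mid)),1))
E
python3 tab.py 0 135 190
```

```text
top 105 553 az mean 165.18 line 165.0 width 9.6 rmid 82.0
top 115 480 az mean 165.15 line 164.8 width 8.4 rmid 82.0
top 125 418 az mean 165.09 line 164.8 width 7.3 rmid 81.9
scene 105 541 az mean 164.54 line 165.4 width 8.7 rmid 81.7
scene 115 461 az mean 164.56 line 165.4 width 7.4 rmid 81.7
scene 125 369 az mean 164.55 line 165.8 width 6.0 rmid 81.6
```

Emit:
play_rows --hand 0 --targets '[{"linear": [0,0,0],"turn": 0}]'

```text
t: 0.22
eef_pos: [232.8, 579.9, 291.9]
tcp_rot: [-3.141, -0.0, 2.76]
ft_force: [-0.1, -0.1, -0.7]
opening: 0.941
```

```bash
cat > conv.py <<'E'
import numpy as np
def conv(p0,yaw0,targets):
    "p0 commanded pose, yaw0; targets list of (x,y,z,yaw). tool down: x=(c,s,0), y=(s,-c,0), z=(0,0,-1)"
    c,s=np.cos(yaw0),np.sin(yaw0)
    for t in targets:
        d=np.array(t[:3])-p0
        print([round(float(v),1) for v in (d[0]*c+d[1]*s, d[0]*s-d[1]*c, -d[2])], round(yaw0-t[3],3), "<-",np.round(t,2))
E
python3 -c "
from conv import *
conv([232.851,580.016,292.261],2.760,[(510.4,-45.6,292,1.307),(510.4,-45.6,250,1.307)])"
```

```text
[-490.6, -477.3, 0.3] 1.453 <- [510.4  -45.6  292.     1.31]
[-490.6, -477.3, 42.3] 1.453 <- [510.4  -45.6  250.     1.31]
```

Emit:
play_rows --hand 0 --targets '[{"linear": [-40,-39,0],"turn": 0.1},{"linear": [-80,-78,0],"turn": 0.2},{"linear": [-120,-117,0],"turn": 0.3},{"linear": [-160,-156,0],"turn": 0.42},{"linear": [-200,-195,0],"turn": 0.54},{"linear": [-240,-234,0],"turn": 0.66},{"linear": [-280,-273,0],"turn": 0.78},{"linear": [-320,-312,0],"turn": 0.9},{"linear": [-360,-351,0],"turn": 1.02},{"linear": [-400,-390,0],"turn": 1.14},{"linear": [-440,-429,0],"turn": 1.26},{"linear": [-470,-458,0],"turn": 1.36},{"linear": [-485,-472,0],"turn": 1.42},{"linear": [-490,-477,0],"turn": 1.45},{"linear": [-490,-477,0],"turn": 1.45},{"linear": [-490,-477,0],"turn": 1.45},{"linear": [-490,-477,0],"turn": 1.45},{"linear": [-490,-477,0],"turn": 1.45}]'

```text
t: 2.48
eef_pos: [509.8, -44.7, 292.3]
tcp_rot: [3.141, -0.0, 1.311]
ft_force: [-0.1, -0.2, -0.8]
opening: 0.005
```

```bash
python3 look.py 1 | tail -1
python3 - <<'E'
import numpy as np,cv2
p=np.load("scene_1.npz")["p"][95:295,205:395,::-1]
cv2.imwrite("pics/scene_crop1.png",cv2.resize(p,None,fx=3,fy=3,interpolation=2))
E
```

```text
{'t': 2.575, 'joints': [-0.217, 0.331, 1.832, 0.0, 0.979, 0.043], 'qvel': [-0.002, 0.002, -0.0, -0.001, 0.0, 0.001], 'tau': [0.105, -48.199, -23.741, 0.072, 0.034, -0.001], 'eef_pos': [509.783, -44.97, 292.26], 'tcp_rot': [3.142, -0.0, 1.31], 'ft_force': [0.597, 0.348, 0.591], 'moment': [-0.116, 0.027, 0.012], 'opening': 0.008}
```

View pics/scene_crop1.png

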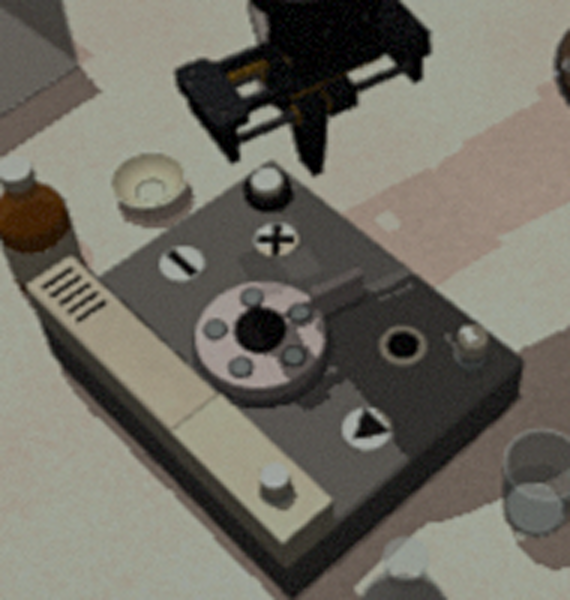

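The shut fingertip is at about (310,151) in the scene view, hanging above the cross/tab side, and everything else is undisturbed. I'll use the tip to check the calibration, then descend.

```bash
python3 -c "
from geo import *
print(proj('scene',np.array([509.8,-45,214.3])),proj('top',np.array([509.8,-45,214.3])))
print(plane('scene',310.5,151.5,214.3))
"
python3 - <<'E'
import numpy as np,cv2
p=np.load("top_1.npz")["p"][132:260,262:390,::-1]
cv2.imwrite("pics/top_crop1.png",cv2.resize(p,None,fx=4.5,fy=4.5,interpolation=2))
E
```

```text
(np.float64(308.99099858179414), np.float64(150.4660705660882)) (np.float64(333.90818514015785), np.float64(204.83838945077972))
[509.74524263 -39.95368893 214.3       ]
```

Emit:
play_rows --targets '[{"linear": [0,0,40],"turn": 0},{"linear": [0,0,75],"turn": 0},{"linear": [0,0,95],"turn": 0},{"linear": [0,0,105],"turn": 0},{"linear": [0,0,110],"turn": 0},{"linear": [0,0,110],"turn": 0}]'

```text
t: 3.32
eef_pos: [510.0, -45.2, 182.5]
tcp_rot: [3.141, -0.0, 1.31]
ft_force: [0.4, 0.3, -0.2]
opening: 0.005
```

```bash
cat > arc.py <<'E'
import sys,numpy as np
from conv import conv
def pose(phi,tan,r=80,ax=(599.3,-23),z=182):
    f=np.radians(phi);u=np.array([np.cos(f),np.sin(f)]);t=np.array([np.sin(f),-np.cos(f)])
    p=np.array(ax)+r*u+tan*t; return (*p,z,f-np.pi/2)
E
python3 -c "
from arc import *
T=[pose(164.9,-35),pose(164.9,-25),pose(164.9,-18)]+[pose(p,-15) for p in (163,159,155,151,147,143,139,135,131,127,123,119,115,111,107,104,102)]
conv([509.9,-45.1,182.3],1.310,T)"
```

```text
[9.6, 0.6, 0.3] 0.003 <- [512.94 -35.95 182.     1.31]
[19.6, 0.6, 0.3] 0.003 <- [515.55 -26.3  182.     1.31]
[26.6, 0.6, 0.3] 0.003 <- [517.37 -19.54 182.     1.31]
[32.3, 0.2, 0.3] 0.036 <- [518.41 -13.95 182.     1.27]
[37.9, -0.5, 0.3] 0.106 <- [519.24  -8.33 182.     1.2 ]
[43.6, -0.7, 0.3] 0.176 <- [520.46  -2.79 182.     1.13]
[49.3, -0.6, 0.3] 0.245 <- [522.06   2.67 182.     1.06]
[54.9, -0.0, 0.3] 0.315 <- [524.04   7.99 182.     0.99]
[60.5, 0.9, 0.3] 0.385 <- [526.38  13.17 182.     0.93]
[66.1, 2.2, 0.3] 0.455 <- [529.08  18.16 182.     0.86]
[71.5, 3.9, 0.3] 0.525 <- [532.12  22.96 182.     0.79]
[76.8, 6.0, 0.3] 0.594 <- [535.49  27.54 182.     0.72]
[81.9, 8.4, 0.3] 0.664 <- [539.18  31.86 182.     0.65]
[86.9, 11.2, 0.3] 0.734 <- [543.15  35.92 182.     0.58]
[91.6, 14.4, 0.3] 0.804 <- [5.474e+02 3.970e+01 1.820e+02 5.100e-01]
[96.1, 17.8, 0.3] 0.874 <- [5.519e+02 4.317e+01 1.820e+02 4.400e-01]
[100.4, 21.6, 0.3] 0.943 <- [5.5663e+02 4.6310e+01 1.8200e+02 3.7000e-01]
[104.4, 25.6, 0.3] 1.013 <- [5.6157e+02 4.9120e+01 1.8200e+02 3.0000e-01]
[107.2, 28.8, 0.3] 1.066 <- [5.6539e+02 5.0990e+01 1.8200e+02 2.4000e-01]
[108.9, 31.1, 0.3] 1.101 <- [5.6799e+02 5.2130e+01 1.8200e+02 2.1000e-01]
```

View pics/top_crop1.png

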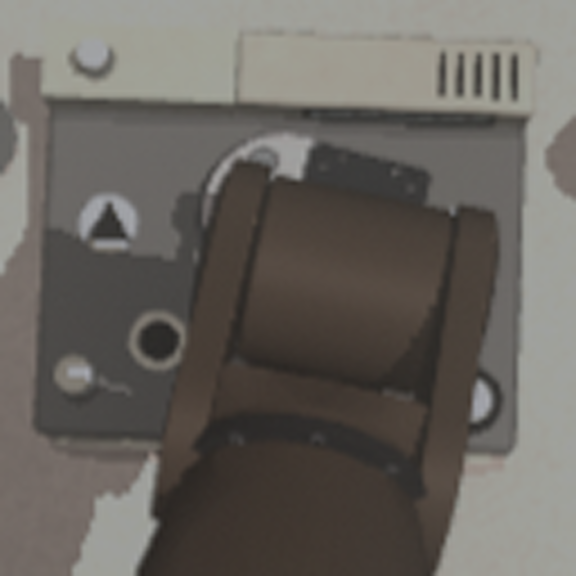

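The arm hides the turret in the top view, so I'll rely on the scene view and the force reading during the push. First comes gentle contact and part of the arc.

Emit:
play_rows --targets '[{"linear": [10,0.5,0],"turn": 0},{"linear": [19,0.5,0],"turn": 0},{"linear": [25,0.5,0],"turn": 0},{"linear": [29,0.5,0],"turn": 0.02},{"linear": [32,0,0],"turn": 0.04},{"linear": [35,-0.2,0],"turn": 0.07},{"linear": [38,-0.5,0],"turn": 0.11},{"linear": [41,-0.6,0],"turn": 0.14},{"linear": [43.5,-0.7,0],"turn": 0.175}]'

```text
t: 4.45
eef_pos: [520.2, -2.9, 182.2]
tcp_rot: [-3.141, 0.0, 1.133]
ft_force: [-2.2, -2.2, 1.9]
opening: 0.006
```

```bash
python3 look.py 2 | tail -1
python3 - <<'E'
import numpy as np,cv2
p=np.load("scene_2.npz")["p"][95:295,205:395,::-1]
cv2.imwrite("pics/scene_crop2.png",cv2.resize(p,None,fx=3,fy=3,interpolation=2))
E
```

```text
{'t': 4.55, 'joints': [-0.132, 0.492, 1.929, 0.0, 0.721, 0.304], 'qvel': [-0.004, -0.002, 0.002, 0.0, -0.003, -0.041], 'tau': [0.859, -53.012, -18.795, 0.344, -0.453, 0.473], 'eef_pos': [520.246, -2.788, 182.167], 'tcp_rot': [-3.141, 0.0, 1.134], 'ft_force': [-2.171, -1.369, 1.1], 'moment': [-0.296, 0.416, -0.063], 'opening': 0.004}
```

View pics/scene_crop2.png

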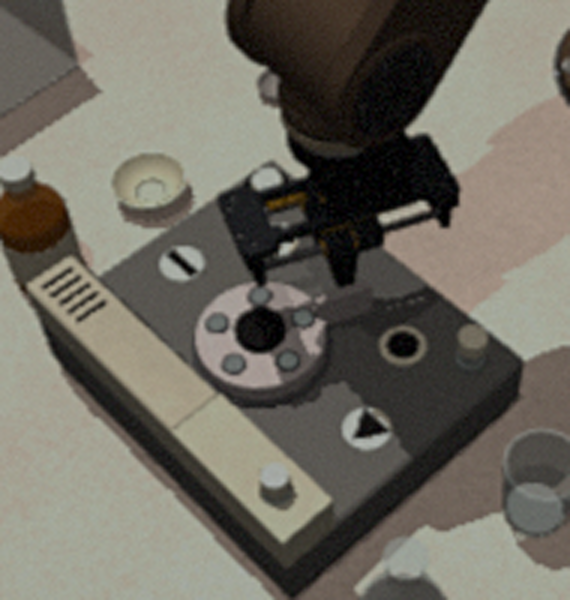

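The finger is on the fin with about 3 N, and the turret is starting to turn. I'll continue along the arc.

```bash
python3 -c "
from arc import *
T=[pose(p,-15) for p in (152,148,144,140,136,132,128,124,120,116,112,108,104,101,99,97.5,97)]
conv([520.4,-2.8,182.2],1.135,T)" | cut -d'<' -f1
```

```text
[4.2, -0.6, 0.2] 0.053 
[9.9, -1.2, 0.2] 0.123 
[15.6, -1.3, 0.2] 0.193 
[21.3, -1.1, 0.2] 0.262 
[26.9, -0.5, 0.2] 0.332 
[32.5, 0.6, 0.2] 0.402 
[38.0, 2.0, 0.2] 0.472 
[43.4, 3.8, 0.2] 0.542 
[48.6, 5.9, 0.2] 0.611 
[53.7, 8.5, 0.2] 0.681 
[58.6, 11.3, 0.2] 0.751 
[63.3, 14.5, 0.2] 0.821 
[67.8, 18.1, 0.2] 0.891 
[70.9, 20.9, 0.2] 0.943 
[73.0, 22.9, 0.2] 0.978 
[74.4, 24.4, 0.2] 1.004 
[74.9, 25.0, 0.2] 1.013
```

Emit:
play_rows --targets '[{"linear": [4,-0.6,0],"turn": 0.05},{"linear": [10,-1.2,0],"turn": 0.12},{"linear": [15.5,-1.3,0],"turn": 0.19},{"linear": [21.3,-1.1,0],"turn": 0.26},{"linear": [27,-0.5,0],"turn": 0.33},{"linear": [32.5,0.6,0],"turn": 0.4},{"linear": [38,2,0],"turn": 0.47},{"linear": [43.4,3.8,0],"turn": 0.54},{"linear": [48.6,6,0],"turn": 0.61},{"linear": [53.7,8.5,0],"turn": 0.68},{"linear": [58.6,11.3,0],"turn": 0.75},{"linear": [63.3,14.5,0],"turn": 0.82},{"linear": [67.8,18,0],"turn": 0.89},{"linear": [71,21,0],"turn": 0.94},{"linear": [73,23,0],"turn": 0.98},{"linear": [74.5,24.5,0],"turn": 1.005},{"linear": [75,25,0],"turn": 1.015},{"linear": [75,25,0],"turn": 1.015},{"linear": [75,25,0],"turn": 1.015}]'

```text
t: 6.92
eef_pos: [574.6, 54.4, 182.2]
tcp_rot: [-3.141, 0.0, 0.12]
ft_force: [-1.7, 2.3, 0.8]
opening: 0.006
```

```bash
python3 look.py 3 | tail -1
python3 - <<'E'
import numpy as np,cv2
p=np.load("scene_3.npz")["p"][125:275,235:385,::-1]
cv2.imwrite("pics/scene_crop3.png",cv2.resize(p,None,fx=4,fy=4,interpolation=2))
E
python3 tab.py 3 85 110
```

```text
{'t': 7.025, 'joints': [-0.02, 0.557, 1.789, 0.0, 0.796, 1.431], 'qvel': [-0.001, 0.001, 0.0, 0.0, -0.0, 0.003], 'tau': [-1.265, -59.739, -21.576, -0.306, -0.87, 0.011], 'eef_pos': [574.643, 54.418, 182.201], 'tcp_rot': [-3.141, 0.0, 0.12], 'ft_force': [-2.227, 1.765, -0.258], 'moment': [0.282, 0.717, -0.027], 'opening': 0.003}
top 105 0
top 115 0
top 125 0
scene 105 186 az mean 95.73 line 53.9 width 8.8 rmid 70.4
scene 115 161 az mean 95.84 line 63.2 width 8.2 rmid 70.2
scene 125 134 az mean 95.87 line 114.9 width 7.2 rmid 70.0
```

View pics/scene_crop3.png

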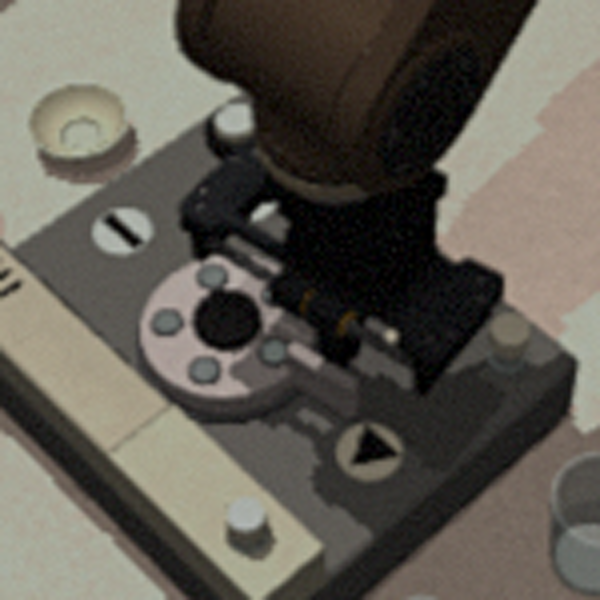

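The tab is about 6° short of the triangle and in shadow. I'll back off and clear the arm sideways for an unobstructed measurement.

Emit:
play_rows --targets '[{"linear": [-15,0,0],"turn": 0},{"linear": [-35,0,0],"turn": 0},{"linear": [-35,0,-40],"turn": 0},{"linear": [-35,0,-90],"turn": 0},{"linear": [-40,50,-110],"turn": 0},{"linear": [-50,100,-110],"turn": 0},{"linear": [-60,150,-110],"turn": 0},{"linear": [-70,200,-110],"turn": 0},{"linear": [-80,250,-110],"turn": 0},{"linear": [-90,300,-110],"turn": 0},{"linear": [-100,340,-110],"turn": 0},{"linear": [-100,360,-110],"turn": 0},{"linear": [-100,360,-110],"turn": 0}]'

```text
t: 8.65
eef_pos: [518.3, -315.4, 292.0]
tcp_rot: [3.142, -0.0, 0.118]
ft_force: [0.6, -0.5, -0.4]
opening: 0.002
```

```bash
python3 look.py 4 | tail -1; python3 tab.py 4 80 115; python3 meas.py 4 | tail -10;  python3 - <<'E'
import numpy as np,cv2
p=np.load("top_4.npz")["p"][130:260,255:395,::-1]; q=np.load("scene_4.npz")["p"][125:275,225:365,::-1]
cv2.imwrite("pics/both4.png",np.hstack([cv2.resize(i,(400,int(i.shape[0]*400/140)),interpolation=2)[:371] for i in (p,q)]))
E
```

```text
{'t': 8.75, 'joints': [-0.653, 0.464, 1.607, 0.0, 1.071, 0.797], 'qvel': [0.013, -0.004, 0.002, -0.001, 0.001, -0.001], 'tau': [-1.23, -58.643, -25.897, 0.036, -0.061, -0.017], 'eef_pos': [518.51, -313.841, 292.133], 'tcp_rot': [-3.141, 0.0, 0.12], 'ft_force': [0.145, -0.361, -0.012], 'moment': [-0.115, 0.221, 0.004], 'opening': 0.006}
top 105 2324 az mean 95.98 line 8.3 width 31.4 rmid 81.7
top 115 1979 az mean 94.54 line 6.2 width 31.3 rmid 81.9
top 125 647 az mean 96.24 line 94.6 width 11.9 rmid 82.3
scene 105 690 az mean 96.1 line 97.5 width 9.4 rmid 82.2
scene 115 622 az mean 96.08 line 97.1 width 8.4 rmid 82.2
scene 125 548 az mean 96.07 line 97.1 width 7.4 rmid 82.1
scene tri [326.82 237.35] [13.7 16. ] 125
scene disc [338.78 209.56] [13.3 16.1] 105
scene bar none
scene cross [296.21 174.17] [10.5 13.9] 95
scene button none
scene turret [290.7  205.67] [34.5 42.8] 110
disc tri [516.   63.3  77.5] gap 3.6 top [514.9  64.7  77. ] scene [516.9  61.7  77. ]
cross tri [ 508.1 -101.1   77.9] gap 3.8 top [506.8 -99.8  77. ] scene [ 508.8 -103.2   77. ]
turret tri [600.3 -23.4  98.4] gap 5.2 top [598.3 -21.5  99. ] scene [602.2 -25.   99. ]
top axis disc [598.3 -21.5] axis from marks [598.2 -21. ] [-0.6 -0.8  0.7]Traceback (most recent call last):
  File "meas.py", line 38, in <module>
    for c in (o,r.x): print({k:round(float(np.degrees(np.arctan2(*(A[k]-c)[::-1]))),1) for k in ("tri","disc","bar","cross") if k in A}, "tri",A["tri"].round(1))
                                                                                                                                               ~^^^^^^^
KeyError: 'tri'
```

View pics/both4.png

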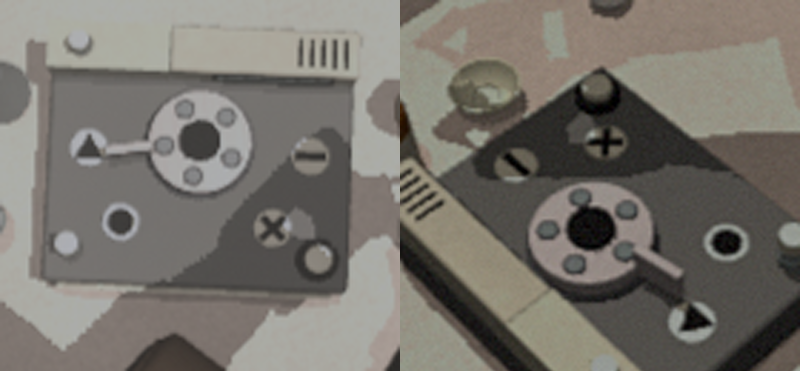

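Clear view now: the tab is about 5° short of the triangle. I'll refine the top estimate with higher thresholds, because the deck is brighter in this image.

```bash
sed -i 's/(105,115,125)/(110,120,130,140,150,160)/; s/r>66/r>64/; s/r<98/r<(float(sys.argv[4]) if len(sys.argv)>4 else 98)/' tab.py; python3 tab.py 4 88 105 95
```

```text
top 110 990 az mean 94.44 line 91.4 width 18.1 rmid 80.0
top 120 683 az mean 96.24 line 97.4 width 12.5 rmid 79.5
top 130 566 az mean 96.51 line 97.0 width 10.4 rmid 79.5
top 140 501 az mean 96.7 line 96.7 width 9.2 rmid 79.6
top 150 418 az mean 96.82 line 96.8 width 7.8 rmid 79.8
top 160 326 az mean 96.86 line 96.7 width 6.1 rmid 79.9
scene 110 627 az mean 96.06 line 97.9 width 8.9 rmid 79.7
scene 120 559 az mean 96.03 line 97.7 width 7.9 rmid 79.7
scene 130 482 az mean 96.02 line 97.4 width 6.8 rmid 79.5
scene 140 383 az mean 95.99 line 96.9 width 5.5 rmid 79.3
scene 150 195 az mean 95.92 line 96.2 width 3.3 rmid 78.3
scene 160 0
```

Tab is at about 96.4° (top 96.7, scene 96.05) against a target of 91.15°. My commanded angle lands about 0.6° below itself. I'll go back for the fine push.

```bash
python3 -c "
from arc import *
conv([518.5,-314.4,292.1],.12,[pose(96.5,-50,z=292),pose(96.5,-50),pose(96.5,-22)])"
```

```text
[65.6, -360.0, 0.1] 0.007 <- [5.4057e+02 5.0830e+01 2.9200e+02 1.1000e-01]
[65.6, -360.0, 110.1] 0.007 <- [5.4057e+02 5.0830e+01 1.8200e+02 1.1000e-01]
[93.6, -359.8, 110.1] 0.007 <- [5.6839e+02 5.4000e+01 1.8200e+02 1.1000e-01]
```

Emit:
play_rows --targets '[{"linear": [10,-45,0],"turn": 0},{"linear": [20,-95,0],"turn": 0},{"linear": [30,-145,0],"turn": 0},{"linear": [40,-195,0],"turn": 0},{"linear": [50,-245,0],"turn": 0},{"linear": [60,-295,0],"turn": 0},{"linear": [65.5,-335,0],"turn": 0},{"linear": [65.5,-355,0],"turn": 0},{"linear": [65.5,-360,0],"turn": 0},{"linear": [65.5,-360,5],"turn": 0.007},{"linear": [65.5,-360,45],"turn": 0.007},{"linear": [65.5,-360,85],"turn": 0.007},{"linear": [65.5,-360,105],"turn": 0.007},{"linear": [65.5,-360,110],"turn": 0.007},{"linear": [75,-360,110],"turn": 0.007},{"linear": [85,-360,110],"turn": 0.007},{"linear": [90,-360,110],"turn": 0.007},{"linear": [90,-360,110],"turn": 0.007},{"linear": [90,-360,110],"turn": 0.007}]'

```text
t: 11.12
eef_pos: [564.6, 53.3, 182.3]
tcp_rot: [-3.142, 0.0, 0.113]
ft_force: [0.0, 0.7, 0.9]
opening: 0.004
```

```bash
python3 -c "
from arc import *
from cell import env
s=env.state(); print(s['eef_pos'],s['tcp_rot'],s['ft_force'])
conv(s['eef_pos'],s['tcp_rot'][2],[pose(p,-15) for p in (97,96,95,94,93,92,91.8)])"
```

```text
[564.62586536  53.28920348 182.33140005] [-3.14151163e+00  1.74761987e-05  1.12931011e-01] [0.02307182 0.68274289 0.86228975]
[10.1, -0.1, 0.3] -0.009 <- [5.7466e+02 5.4580e+01 1.8200e+02 1.2000e-01]
[11.5, -0.4, 0.3] 0.008 <- [5.7602e+02 5.4990e+01 1.8200e+02 1.0000e-01]
[12.9, -0.6, 0.3] 0.026 <- [5.7738e+02 5.5390e+01 1.8200e+02 9.0000e-02]
[14.3, -0.9, 0.3] 0.043 <- [5.7876e+02 5.5760e+01 1.8200e+02 7.0000e-02]
[15.7, -1.1, 0.3] 0.061 <- [5.8013e+02 5.6110e+01 1.8200e+02 5.0000e-02]
[17.1, -1.2, 0.3] 0.078 <- [5.8152e+02 5.6430e+01 1.8200e+02 3.0000e-02]
[17.4, -1.2, 0.3] 0.082 <- [5.8179e+02 5.6490e+01 1.8200e+02 3.0000e-02]
```

Emit:
play_rows --targets '[{"linear": [5,0,0],"turn": 0},{"linear": [8,0,0],"turn": 0},{"linear": [10,-0.1,0],"turn": 0},{"linear": [11.5,-0.4,0],"turn": 0.008},{"linear": [12.9,-0.6,0],"turn": 0.025},{"linear": [14.3,-0.9,0],"turn": 0.043},{"linear": [15.7,-1.1,0],"turn": 0.061},{"linear": [16.6,-1.2,0],"turn": 0.073},{"linear": [17.2,-1.2,0],"turn": 0.08},{"linear": [17.2,-1.2,0],"turn": 0.08},{"linear": [17.2,-1.2,0],"turn": 0.08}]'

```text
t: 12.5
eef_pos: [581.8, 56.4, 182.2]
tcp_rot: [-3.141, -0.0, 0.033]
ft_force: [-1.9, -2.4, -0.4]
opening: 0.001
```

Emit:
play_rows --targets '[{"linear": [-15,0,0],"turn": 0},{"linear": [-35,0,0],"turn": 0},{"linear": [-35,0,-40],"turn": 0},{"linear": [-35,0,-90],"turn": 0},{"linear": [-40,50,-110],"turn": 0},{"linear": [-50,100,-110],"turn": 0},{"linear": [-60,150,-110],"turn": 0},{"linear": [-70,200,-110],"turn": 0},{"linear": [-80,250,-110],"turn": 0},{"linear": [-90,300,-110],"turn": 0},{"linear": [-100,340,-110],"turn": 0},{"linear": [-100,360,-110],"turn": 0},{"linear": [-100,360,-110],"turn": 0},{"linear": [-100,360,-110],"turn": 0}]'

```text
t: 14.25
eef_pos: [494.0, -305.6, 292.2]
tcp_rot: [-3.141, -0.0, 0.034]
ft_force: [0.2, 0.1, 0.3]
opening: 0.005
```

```bash
python3 look.py 5 | tail -1; python3 tab.py 5 80 102 95;  python3 - <<'E'
import numpy as np,cv2
p=np.load("top_5.npz")["p"][130:260,255:395,::-1]; q=np.load("scene_5.npz")["p"][125:275,225:365,::-1]
cv2.imwrite("pics/both5.png",np.hstack([cv2.resize(i,(400,int(i.shape[0]*400/140)),interpolation=2)[:371] for i in (p,q)]))
E
```

```text
{'t': 14.35, 'joints': [-0.668, 0.428, 1.67, 0.0, 1.044, 0.869], 'qvel': [-0.002, -0.001, -0.003, -0.001, -0.001, -0.002], 'tau': [-0.372, -56.014, -25.112, 0.066, -0.046, 0.01], 'eef_pos': [494.013, -305.53, 292.336], 'tcp_rot': [-3.141, -0.0, 0.034], 'ft_force': [0.415, 0.037, -0.151], 'moment': [-0.097, 0.182, -0.04], 'opening': 0.006}
top 110 1168 az mean 87.64 line 83.0 width 21.4 rmid 80.0
top 120 683 az mean 90.58 line 89.7 width 12.3 rmid 79.2
top 130 565 az mean 90.85 line 89.6 width 10.2 rmid 79.3
top 140 491 az mean 91.12 line 91.7 width 8.9 rmid 79.3
top 150 409 az mean 91.28 line 91.5 width 7.4 rmid 78.8
top 160 296 az mean 91.48 line 90.2 width 5.4 rmid 78.8
scene 110 626 az mean 90.76 line 91.7 width 8.8 rmid 79.7
scene 120 552 az mean 90.75 line 91.7 width 7.8 rmid 79.7
scene 130 479 az mean 90.75 line 91.6 width 6.8 rmid 79.6
scene 140 385 az mean 90.69 line 91.6 width 5.5 rmid 79.6
scene 150 184 az mean 90.68 line 91.2 width 3.4 rmid 79.1
scene 160 0
```

View pics/both5.png

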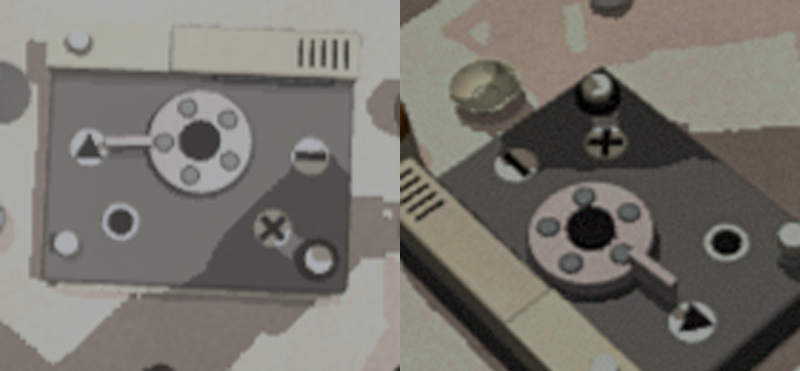

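Both views put the tab within about 0.3° of the triangle (top 91.2 vs 91.3, scene 90.75 vs 91.0). Now the button: I'll go above it and down to a few mm short.

Emit:
play_rows --targets '[{"linear": [-5,-50,0],"turn": 0},{"linear": [-10,-100,0],"turn": 0},{"linear": [-14,-140,0],"turn": 0},{"linear": [-16,-155,0],"turn": 0},{"linear": [-16,-159.3,0],"turn": 0},{"linear": [-16,-159.3,20],"turn": 0},{"linear": [-16,-159.3,55],"turn": 0},{"linear": [-16,-159.3,85],"turn": 0},{"linear": [-16,-159.3,100],"turn": 0},{"linear": [-16,-159.3,108],"turn": 0},{"linear": [-16,-159.3,108],"turn": 0},{"linear": [-16,-159.3,108],"turn": 0}]'

```text
t: 15.85
eef_pos: [472.7, -148.3, 184.8]
tcp_rot: [3.141, -0.001, 0.033]
ft_force: [0.5, 0.0, -1.0]
opening: 0.007
```

```bash
python3 look.py 6 | tail -1;  python3 - <<'E'
import numpy as np,cv2
q=np.load("scene_6.npz")["p"][105:215,235:345,::-1]
cv2.imwrite("pics/s6.png",cv2.resize(q,None,fx=5,fy=5,interpolation=2))
E
```

```text
{'t': 15.95, 'joints': [-0.437, 0.46, 1.987, 0.0, 0.694, 1.101], 'qvel': [0.0, -0.0, 0.003, 0.0, 0.001, 0.002], 'tau': [-0.085, -50.419, -17.332, 0.043, -0.056, -0.002], 'eef_pos': [472.599, -148.184, 184.805], 'tcp_rot': [3.141, -0.001, 0.033], 'ft_force': [-0.443, -0.071, 1.084], 'moment': [-0.005, 0.111, 0.069], 'opening': 0.007}
```

View pics/s6.png

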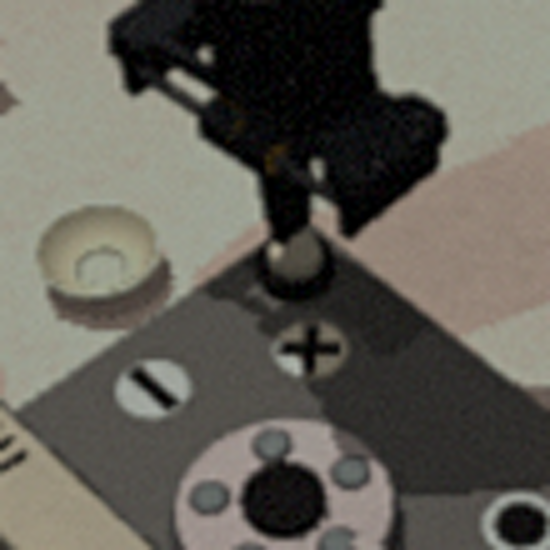

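The tip hangs just above the button, narrower than it and centred. I'll press in steps while watching the force.

Emit:
play_rows --targets '[{"linear": [0,-1,4],"turn": 0},{"linear": [0,-1,8],"turn": 0},{"linear": [0,-1,11],"turn": 0},{"linear": [0,-1,13],"turn": 0},{"linear": [0,-1,13],"turn": 0}]'

```text
t: 16.58
eef_pos: [472.4, -147.0, 171.1]
tcp_rot: [-3.141, 0.0, 0.033]
ft_force: [-1.0, 1.3, 2.5]
opening: 0.004
```

Emit:
play_rows --targets '[{"linear": [0,0,1],"turn": 0},{"linear": [0,0,2],"turn": 0},{"linear": [0,0,2],"turn": 0}]'

```text
t: 16.95
eef_pos: [472.4, -147.0, 169.2]
tcp_rot: [-3.141, -0.0, 0.033]
ft_force: [-0.6, 2.8, 3.0]
opening: 0.004
```

Emit:
play_rows --targets '[{"linear": [0,0,1],"turn": 0},{"linear": [0,0,1],"turn": 0}]'

```text
t: 17.2
eef_pos: [472.3, -147.0, 168.7]
tcp_rot: [3.142, -0.0, 0.033]
ft_force: [-2.8, 2.2, 12.3]
opening: 0.004
```

Force jumped to 12 N against a 4 N spring, so the button has bottomed. One slight extra press to confirm, then release.

Emit:
play_rows --targets '[{"linear": [0,0,0.7],"turn": 0},{"linear": [0,0,0.7],"turn": 0}]'

```text
t: 17.45
eef_pos: [472.3, -147.0, 168.6]
tcp_rot: [3.141, -0.001, 0.033]
ft_force: [-4.9, 3.3, 19.0]
opening: 0.001
```

Emit:
play_rows --targets '[{"linear": [0,0,-5],"turn": 0},{"linear": [0,0,-15],"turn": 0},{"linear": [0,0,-45],"turn": 0},{"linear": [0,0,-90],"turn": 0},{"linear": [0,0,-120],"turn": 0},{"linear": [5,50,-120],"turn": 0},{"linear": [10,100,-120],"turn": 0},{"linear": [15,140,-120],"turn": 0},{"linear": [15,165,-120],"turn": 0},{"linear": [15,165,-120],"turn": 0},{"linear": [15,165,-120],"turn": 0}]'

```text
t: 18.82
eef_pos: [492.6, -310.5, 287.5]
tcp_rot: [-3.141, 0.0, 0.033]
ft_force: [-0.7, 0.8, 0.1]
opening: 0.003
```

```bash
python3 look.py 7 | tail -1; python3 tab.py 7 80 102 95; python3 meas.py 7 | grep -i button
python3 - <<'E'
import numpy as np,cv2
p=np.load("top_7.npz")["p"][130:260,230:420,::-1]; q=np.load("scene_7.npz")["p"][125:275,195:385,::-1]
cv2.imwrite("pics/both7.png",np.hstack([cv2.resize(i,(400,int(i.shape[0]*400/190)),interpolation=2)[:273] for i in (p,q)]))
E
```

```text
{'t': 18.925, 'joints': [-0.675, 0.435, 1.672, 0.0, 1.035, 0.861], 'qvel': [-0.0, 0.001, -0.005, -0.002, 0.001, -0.003], 'tau': [-0.421, -56.233, -24.92, 0.062, -0.041, 0.007], 'eef_pos': [492.786, -310.308, 287.705], 'tcp_rot': [-3.141, -0.0, 0.034], 'ft_force': [0.198, 0.978, 0.08], 'moment': [-0.099, 0.098, -0.044], 'opening': 0.001}
top 110 1168 az mean 87.64 line 83.0 width 21.4 rmid 80.0
top 120 687 az mean 90.56 line 90.3 width 12.4 rmid 79.3
top 130 567 az mean 90.87 line 89.5 width 10.2 rmid 79.4
top 140 495 az mean 91.13 line 91.7 width 9.0 rmid 79.3
top 150 409 az mean 91.28 line 91.5 width 7.4 rmid 78.8
top 160 296 az mean 91.48 line 90.2 width 5.4 rmid 78.8
scene 110 630 az mean 90.76 line 91.7 width 8.8 rmid 79.7
scene 120 561 az mean 90.74 line 91.7 width 7.9 rmid 79.7
scene 130 488 az mean 90.75 line 91.7 width 6.9 rmid 79.6
scene 140 390 az mean 90.72 line 91.7 width 5.6 rmid 79.6
scene 150 170 az mean 90.68 line 91.7 width 3.7 rmid 77.8
scene 160 0
top button [365.98 220.42] [ 8.8 10. ] 110
scene button noneTraceback (most recent call last):
  File "meas.py", line 38, in <module>
    for c in (o,r.x): print({k:round(float(np.degrees(np.arctan2(*(A[k]-c)[::-1]))),1) for k in ("tri","disc","bar","cross") if k in A}, "tri",A["tri"].round(1))
                                                                                                                                               ~^^^^^^^
KeyError: 'tri'
```

View pics/both7.png

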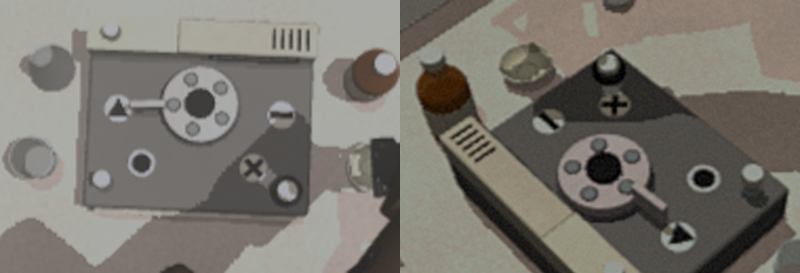

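The force pattern matches the end stop, but the black housing's rim could also have caught the tip. I'll check the rim and button heights from the saved depth images.

Run:
```python
import numpy as np
from geo import *
for n in ("top","scene"):
  for tag in "05":
    d=np.load(f"{n}_{tag}.npz")["d"]; c=env.camera_params(n);R=np.array(c["R"]);t=np.array(c["t"])
    v,u=np.mgrid[0:400,0:640]; Xc=np.stack([(u-c["cx"])/c["fx"]*d,(v-c["cy"])/c["fy"]*d,d],-1); X=(Xc-t)@R
    ctr=(472,-145.5) if n=="top" else (473.3,-149)
    r=np.hypot(X[...,0]-ctr[0],X[...,1]-ctr[1]); ok=(d>0)&(X[...,2]>60)
    print(n,tag,[(a,b,int(((r>=a)&(r<b)&ok).sum()),np.percentile(X[...,2][(r>=a)&(r<b)&ok],[10,50,90]).round(1).tolist()) for a,b in ((0,6),(6,12),(12,15),(16,19),(19,22),(28,40))])
```

```text
top 0 [(0, 6, 13, [95.3, 97.0, 98.9]), (6, 12, 38, [93.6, 97.4, 99.7]), (12, 15, 23, [88.2, 95.6, 98.3]), (16, 19, 38, [84.1, 86.4, 90.2]), (19, 22, 36, [83.7, 86.0, 89.7]), (28, 40, 247, [71.2, 74.5, 77.7])]
top 5 [(0, 6, 13, [93.3, 96.9, 99.8]), (6, 12, 37, [92.8, 97.1, 99.3]), (12, 15, 24, [88.1, 95.8, 97.9]), (16, 19, 34, [83.8, 86.7, 89.8]), (19, 22, 40, [84.1, 86.8, 89.5]), (28, 40, 246, [71.0, 74.3, 77.6])]
scene 0 [(0, 6, 9, [97.8, 99.5, 100.4]), (6, 12, 32, [96.6, 98.6, 100.4]), (12, 15, 25, [90.2, 97.2, 99.9]), (16, 19, 36, [86.6, 89.2, 96.6]), (19, 22, 27, [80.7, 88.3, 89.6]), (28, 40, 173, [74.4, 76.2, 78.3])]
scene 5 [(0, 6, 11, [97.1, 98.0, 99.9]), (6, 12, 30, [96.0, 98.2, 99.9]), (12, 15, 26, [90.0, 96.8, 99.2]), (16, 19, 32, [87.0, 89.6, 95.5]), (19, 22, 29, [81.9, 88.0, 89.6]), (28, 40, 172, [74.2, 76.2, 78.4])]
```

The button top is at about 97 mm and the rim at about 87 mm. The tip stopped at 90.6 mm, which is 6 mm of travel and clear of the rim, so the button was fully down. It shows up again in the last picture, and the tab and vials haven't moved. Handing in.

```bash
python3 -c "
from cell import env
print(env.job_done())"
```

```text
the job is handed in; nothing more can be done
None
```

I pushed the turret tab round to the triangle with the shut fingertips, then pressed the round button fully down and let it come up. The job was handed in at about 19 s, and no verdict came back.

- **Tab:** I pushed it in two stages, with forces of 2–3 N in the readings. Ray-cast from the images, it points at 91.2° against 91.3° for the triangle in the top view, and 90.75° against 91.0° in the scene view. A line fitted along the tab in the scene view gave 91.7°, so the checks spread by about 0.7°. It had not moved after the press.
- **Button:** it gave 2.5–3 N on the way down, then rose sharply to 12 N and 19 N at a tip height of 90.6 mm. The button top was measured at about 97 mm (96–99 mm depending on the view), so that is about the full 6 mm of travel. The black housing's rim is at about 87–89 mm, so the tip was not resting on it. My script could not find the button in the last scene picture, but both last pictures show it up by eye.
- **Surroundings:** in the last pictures the disc looked seated, and the vials, bottle, flask and dish looked undisturbed by eye. The arm was clear of everything at hand-in.
- **Calibration:** the two cameras disagreed by about 4 mm. I averaged them for arm positions and compared angles only within one view.

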